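# Refit the belt-compartment hatch of a key duplicating machine

## Task

The drive belt of the key duplicating machine is repaired: put its loose steel hatch back over the belt compartment. The hatch is longer than the mouth, so tilt it and tuck one end into the deep pocket on the robot's side as far as it goes, let the other end down past the opposite lip until the hatch lies flat on both ledges, then slide it away from the robot until it stops at the end of the shallow pocket and the spring catch rises behind it, and let go. Work by feel: do not force the hatch against the frame (stay under 25 N) or drop it in, and leave the other things on the bench where they are.

Things in the scene. Friction and masses are not known exactly. Their poses are not given: they have to be found in the camera images.
- machine: Key duplicating machine, fixed: grey-green casting 255 x 350 mm on plan, its deck 80 mm high (x -135 to +120, y -75 to +275 mm); motor, cutter and two key vices stand on the deck from y = +140 on, up to 180 mm above the bench. Origin on the bench below the nominal centre of the hatch mouth; x along the mouth, away from the robot (yaw within 0.25 rad of the robot's x), y left, z up.
- mouth (a point): Nominal centre of the mouth in the deck's steel frame, level with the lips' upper face, 83 mm above the bench; axes as the machine's. Mouth 120 x 90 mm. The frame is screwed down by hand (slotted holes, cork packing): all of it together really stands up to 11 mm to either side along x, and 0 to 3 mm higher, than the three frame points show: feel for it. It is rigid.
- deep_pocket (a point): Nominal middle of the deep pocket's end wall, at ledge height: mouth frame x = -92, z = -25 mm. The deep pocket is on the robot's side, 32 mm deep under a 3 mm thick lip (from x = -60 outwards, z -3 to 0); its ledge runs 30 mm in from the wall, 22 mm below the lip's underside, with the spring catch in its middle. Axes as the machine's.
- shallow_pocket (a point): Nominal middle of the shallow pocket's end wall, at ledge height: mouth frame x = +75, z = -25 mm. On the side away from the robot, 15 mm deep under a 3 mm lip (from x = +60 outwards); its ledge runs 30 mm in from the wall, 22 mm below the lip's underside. Side walls at y = -45 and +45 join both ledges up to the rim; no lips there.
- catch (a joint): Spring catch in the deep ledge: square brass tongue 8.5 x 16 mm, 6.5 to 15 mm from the deep wall, standing 4 mm above the ledge. Value 0 = up, 0.004 m = pressed flush (about 1.4 N). Pass the hatch in above it, then down onto it: its inner face is upright. It springs up behind the hatch's end when the hatch is within 2 mm of the shallow pocket's end wall.
- hatch: Loose steel plate 150 x 84 x 4 mm, 0.35 to 0.6 kg, flat on the bench on the robot's right. Origin at the centre of its underside; x along the 150 mm, z up. Handle: wooden bar across its middle, 14 mm thick (x), 64 long (y), 34 to 54 mm above the underside, on posts at y = -24, +24. Same either way round. Pushed to the deep pocket's end and flat, its other end clears the shallow lip by 2 mm; home is 17 mm back.
- hatch_end_p (a point): Middle of the hatch's lower edge at its +x end (75 mm from the origin).
- hatch_end_m (a point): Middle of the hatch's lower edge at its -x end.
- key: Bystander: flat brass mailbox key, 54 mm long, 4 mm thick, lying on the machine's deck between the mouth and the head. Origin under its middle.
- lock_body: Bystander: body of the dismantled cylinder lock, brass, 42 mm across its flange, 36 mm high, standing on the bench. Origin under it.
- plug: Bystander: the lock's chrome plug, 20 mm across, 30 mm high, standing on the bench. Origin under it.
- torch: Bystander: orange plastic torch, 54 mm across, 172 mm high, standing on its lens. Origin under it.
- file: Bystander: round steel file with wooden handle, 220 mm long, lying on the bench. Origin under its middle, x towards the tip.
- tin_box: Bystander: small khaki-painted tin box, 89 x 129 x 54 mm, on the bench. Origin under it.
- screwdriver: Bystander: screwdriver with wooden handle, 190 mm long, lying on the bench. Origin under its middle, x towards the tip.
Things that resemble listed ones, but are neither listed nor needed, are in the scene too. Several things have the shape of the hatch; the one meant has the colours described above.

How it is judged:
On the way:
1. the hatch is held aslant with one end tucked under the lip of the deep pocket and the other end still above the opposite lip (angle between hatch's own z axis and vertical between 0.09 and 0.8 rad and (((x of hatch_end_p in the frame of mouth below -0.075 m and z of hatch_end_p in the frame of mouth below -0.004 m) and z of hatch_end_m in the frame of mouth above 0 m) or ((x of hatch_end_m in the frame of mouth below -0.075 m and z of hatch_end_m in the frame of mouth below -0.004 m) and z of hatch_end_p in the frame of mouth above 0 m))), for 0.1 s.
At the end, for the whole second after the job is handed in: The released hatch rests handle up, flat within 0.025 rad on both ledges (underside 20.5 to 27.5 mm below the mouth site), in line with the mouth within 0.08 rad, its centre -14.5 to +13 mm from the mouth site along x and within 6 mm along y, and home: the spring catch is up (below 1.2 mm) (angle between hatch's own z axis and vertical below 0.025 rad and z of hatch in the frame of mouth between -0.0275 and -0.0205 m and x of hatch in the frame of mouth between -0.0145 and 0.013 m and value of joint catch below 0.0012 m and y of hatch in the frame of mouth between -0.006 and 0.006 m and angle between the x axis of hatch and the x axis of mouth, either way round below 0.08 rad and linear speed of hatch below 0.01 m/s and angular speed of hatch below 0.05 rad/s); the robot touches nothing.
It fails at once if the hatch is forced: more than 25 N between it and the machine or its frame (contact force between hatch and machine above 25 N).
It fails at once if the gripper presses on the machine or its frame with more than 25 N (contact force between any of the fingers, the arm and machine above 25 N).
It fails at once if the hatch is dropped in: it swings faster than 2.5 rad/s or moves faster than 0.3 m/s inside the mouth ((horizontal distance between hatch and mouth below 0.04 m and z of hatch in the frame of mouth below 0.02 m) and (angular speed of hatch above 2.5 rad/s or linear speed of hatch above 0.3 m/s)).
It fails at once if a bystander (key, lock body, plug, torch, file, tin box, screwdriver) is moved by more than 20 mm (distance of any of key, lock_body, plug, torch, file, tin_box, screwdriver from where it was at the start of the episode above 0.02 m).
It also fails if it takes over 56 s, if anything falls off the work surface, if the arm or the gripper's body presses on something with over 40 N, if the wrist force passes 120 N, or if a joint passes its speed limit or range.

## Robot

A 6-joint arm with a two-finger parallel gripper is mounted at the origin on the work surface. World frame = base frame: x ahead of the robot, y to its left, z up, the work surface at z = 0. Lengths are in m, angles in rad, forces in N, time in s.
With the tool pointing down it reaches from about 0.25 to 0.85 m from the base axis. Payload 12.5 kg.
Tool frame: the origin (TCP) lies at the very end of the fingers, on their centre line; the grasp point (between the pads) lies 19 mm behind it (ctrl.pinch_z is the distance from the TCP to the grasp point, in m); z points along the fingers, y is the line along which they close (so a half turn about z gives the same grasp; the last joint's range is limited). The gripper opens to 93 mm and grips with 3 to 60 N. Pads are 15 mm wide; open, the fingers measure 128 mm over their backs; the gripper's body (75 mm by 188 mm) begins 65 mm behind the grasp point.
Start: joints at [1.03, 0.351, 1.652, -0, 1.139, -0.085], TCP at [0.242, 0.494, 0.219] pointing down, gripper open.
Joint ranges: [-2.75, 2.75], [-0.79, 2.1], [0.01, 2.65], [-1.57, 4.71], [0.07, 3.14], [-2.87, 2.87]. Speed limits (rad/s): [2.22, 2.22, 2.79, 3.14, 3.14, 3.14].

## Interface

Orientations are given as a unit quaternion [w, x, y, z].
In Python, from cell import telemetry, vision, ticket, ctrl gives the robot as it stands.
- The arm moves only by the shell command python3 -m pendant 'ROWS' [OPENING] [FORCE]. ROWS is JSON, a list of rows, each a list of 4 numbers: the shift along the tool's x, y, z in cm, then the turn about the tool's z in degrees. A call has 1 to 8 rows; each row is the pose to reach, as a shift and turn from the pose commanded when the call began, along the tool's axes at that moment; what a row does not reach only later rows make up. A row lasts 1/10 s, in which the tool goes at most 50 mm and 8.59 degrees, less where a joint would pass 70% of its speed; a pose out of reach is approached as far as the arm can. A call with a gripper value outside its range is refused whole. OPENING is the closure, from -1 (fully open) to 1 (shut), set as the call begins (- or left out, the last holds). The fingers move at their own pace and stop on an object; FORCE is the grip in N (left out, the last holds). Time passes only in rows, so rows that repeat a pose let the fingers close. It gives the time, the measured TCP pose, the force, the opening and the grip force at its end, in the units of the state.
- telemetry.state(): the state, without advancing time (a new reading comes with each control period).
- vision.capture(name): name is "scene" or "top"; returns a dict with "pixels" (400x640x3 uint8, red, green, blue), "intrinsics" (3x3 intrinsics, pixels), "k1" (the pictures are not rectified: a ray, as slopes to the right and down, at radius r is drawn at 1 + k1 r^2 times it, then the intrinsics apply), "T" (4x4, takes a point from camera to world coordinates). Camera axes: x right, y up, looking along -z (the intrinsics and any distortion apply to the point x, -y, -z); pixel columns grow to the right and rows downward; lengths in m; the calibration is good to about 2 mm. A picture is of the moment at which its call begins. There is no depth.
- ticket.hand_in(): hands the job in; it is judged then, once.
The state is a dict: "time_s": time; "joints": joint angles; "joint_velocities": joint speeds; "effort": joint torques, N m; "tcp_pos": TCP position; "tool_rot": TCP orientation; "force": force on the tool from outside, world axes, zero at the start; "torque": the same for the moment, N m; "gripper_width": finger opening in m; "finger_force": force on a finger pad.
Only numpy, scipy, OpenCV 4.12 (cv2) and the standard library are available. Lean on these libraries where they do the work, as an engineer would, in place of code of your own. Each camera call takes 0.05 s, during which the arm holds its last target. There are 200 camera calls.

## Working session

There is one attempt and no reset: what is moved stays moved. The work goes in short steps, Python scripts to look and compute and a shell command to move; the robot and the scene stay as the last step left them, time stands still between calls to the robot, and variables do not carry over. Pictures are saved under pics/ and viewed, at most 10 in all, crops included, and the job is handed in when it is done.

```bash
mkdir -p pics; cat > h.py <<'E'
import numpy as np, cv2
from cell import telemetry, vision, ticket, ctrl
def cap(n,f=None):
    c=vision.capture(n)
    if f: cv2.imwrite(f,c["pixels"][:,:,::-1])
    return c
def ray(c,px):
    K=np.array(c["intrinsics"]);p=np.asarray(px,float).reshape(-1,2)
    d=np.stack([(p[:,0]-K[0,2])/K[0,0],(p[:,1]-K[1,2])/K[1,1]],1)
    u=d.copy()
    for _ in range(20): u=d/(1+c["k1"]*(u**2).sum(1,keepdims=True))
    T=np.array(c["T"]);v=np.c_[u[:,0],-u[:,1],-np.ones(len(u))]@T[:3,:3].T
    return T[:3,3],v
def plane(c,px,z):
    o,v=ray(c,px); return o+v*((z-o[2])/v[:,2])[:,None]
def project(c,P):
    K=np.array(c["intrinsics"]);T=np.array(c["T"]);q=(np.atleast_2d(P)-T[:3,3])@T[:3,:3]
    u=np.c_[q[:,0],-q[:,1]]/-q[:,2:];u=u*(1+c["k1"]*(u**2).sum(1,keepdims=True))
    return u*[K[0,0],K[1,1]]+[K[0,2],K[1,2]]
E
python3 - <<'E'
from h import *
np.set_printoptions(precision=4,suppress=True)
for n in("scene","top"):
    c=cap(n,f"pics/{n}0.png"); print(n,c["T"],c["intrinsics"],c["k1"])
s=telemetry.state();print(s, ctrl.pinch_z)
E
```

```text
scene [[ 0.4585 -0.5234  0.7183  1.2177]
 [ 0.8886  0.2842 -0.3601 -0.5327]
 [-0.0157  0.8033  0.5954  0.7174]
 [ 0.      0.      0.      1.    ]] [[440.2819   0.     322.5594]
 [  0.     440.2819 194.1565]
 [  0.       0.       1.    ]] -0.07709049279858217
top [[ 0.0224  0.994  -0.1068  0.33  ]
 [-0.9996  0.0203 -0.021  -0.1612]
 [-0.0187  0.1073  0.9941  1.0842]
 [ 0.      0.      0.      1.    ]] [[411.9603   0.     320.4667]
 [  0.     411.9603 201.5361]
 [  0.       0.       1.    ]] -0.05103738261968813
{'time_s': 0.1, 'joints': array([ 1.0304,  0.3512,  1.6524, -0.    ,  1.1391, -0.0846]), 'joint_velocities': array([ 0.002 , -0.002 ,  0.0001,  0.0001,  0.0008,  0.0001]), 'effort': array([  0.0006, -49.8036, -28.5703,   0.07  ,   0.024 ,  -0.0001]), 'tcp_pos': array([0.2419, 0.4936, 0.2182]), 'tool_rot': array([-0.0002,  0.2259,  0.9741, -0.0005]), 'force': array([-0.8948, -0.0625,  0.0547]), 'torque': array([-0.0316, -0.0462, -0.0216]), 'finger_force': 0.0, 'gripper_width': 0.09296442758244763} 0.0188
```

View pics/top0.png

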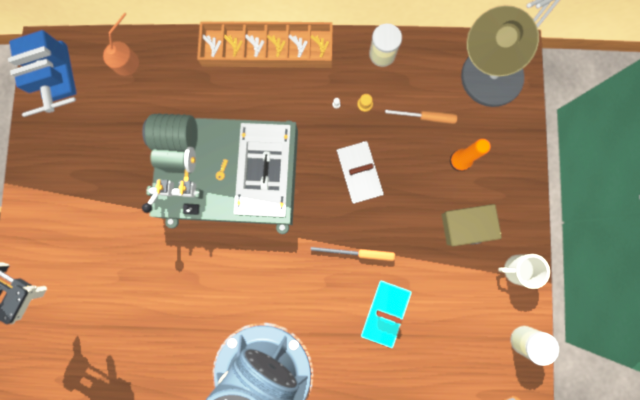

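View pics/scene0.png

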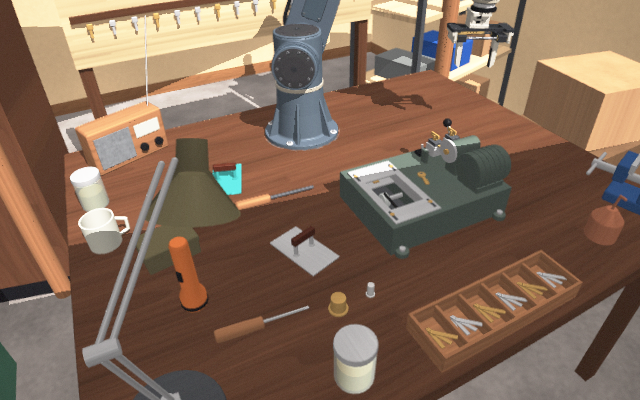

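The top view shows the steel hatch at about px (360,172), a cyan decoy at (386,314), and the machine with its bright frame at (235–292, 122–217). In the scene view the hatch lies near (303,250) and the frame near (392,188). Next I measure the hatch contour and enlarge the frame.

```bash
python3 - <<'E'
from h import *
np.set_printoptions(precision=4,suppress=True)
c=cap("top"); im=c["pixels"]
s=cap("scene"); 
hsv=cv2.cvtColor(im,cv2.COLOR_RGB2HSV)
m=((hsv[...,1]<60)&(hsv[...,2]>150)).astype(np.uint8)
roi=np.zeros_like(m);roi[130:215,325:395]=1
m1=cv2.morphologyEx(m*roi,cv2.MORPH_CLOSE,np.ones((9,9)))
ct=max(cv2.findContours(m1,0,2)[0],key=cv2.contourArea).reshape(-1,2)
P=plane(c,ct,0.004)[:,:2]
r=cv2.minAreaRect((P*1000).astype(np.float32));print("hatch rect mm",r)
b=cv2.boxPoints(r);print(b)
# machine deck by colour
g=((hsv[...,0]>35)&(hsv[...,0]<95)&(hsv[...,1]>25)&(hsv[...,2]>60)).astype(np.uint8);g[:, :140]=0;g[:,305:]=0;g[230:]=0;g[:110]=0
a=cv2.resize(im[105:235,140:310],None,fx=4,fy=4,interpolation=cv2.INTER_CUBIC)
cv2.imwrite("pics/a.png",a[:,:,::-1])
a=cv2.resize(s["pixels"][140:265,330:520],None,fx=4,fy=4,interpolation=cv2.INTER_CUBIC)
cv2.imwrite("pics/b.png",a[:,:,::-1])
E
```

```text
hatch rect mm ((528.4556884765625, -240.28701782226562), (153.58700561523438, 87.51588439941406), 17.333271026611328)
[[ 442.1128 -221.3952]
 [ 468.1863 -304.9369]
 [ 614.7986 -259.1788]
 [ 588.7251 -175.6372]]
```

View pics/a.png

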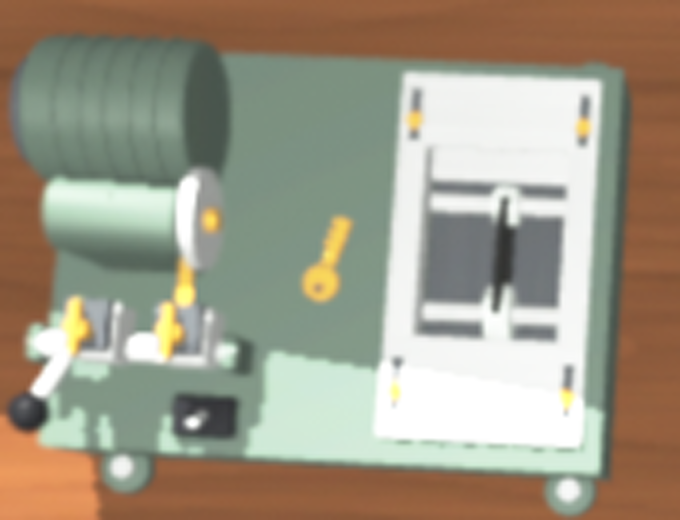

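View pics/b.png

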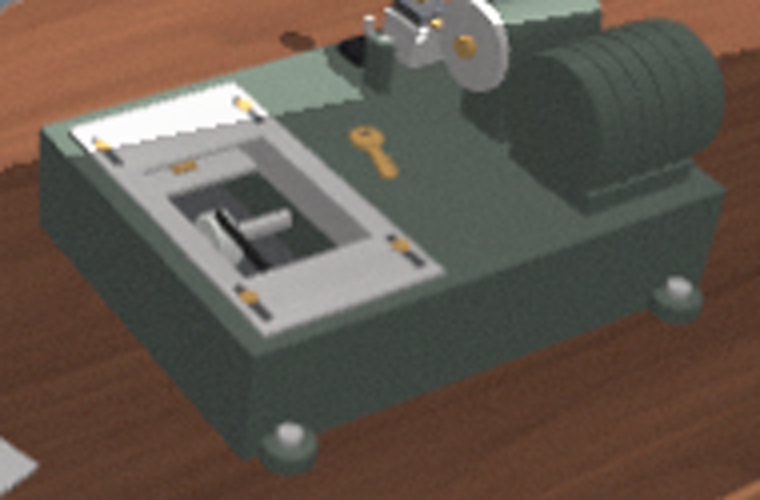

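The crops show the real frame: its outer corners in crop A are about (403,72), (602,80), (582,448), (375,435), and the mouth corners about (428,148), (568,152), (556,338), (415,333). The catch is on the robot's side, and the key is on the deck. Now I turn these into points.

```bash
python3 - <<'E'
from h import *
np.set_printoptions(precision=4,suppress=True)
c=cap("top");s=cap("scene")
f=lambda q:np.array(q,float)/4+[140-.375,105-.375]
g=lambda q:np.array(q,float)/4+[330-.375,140-.375]
fo=f([[403,72],[602,80],[582,448],[375,435]]);mo=f([[428,148],[568,152],[556,338],[415,333]])
dk=f([[230,52],[622,68],[605,475],[40,447]])
for n,p,z in(("frame",fo,.0845),("mouth",mo,.0845),("deck",dk,.080)):
    P=plane(c,p,z)[:,:2];print(n,P.ravel(),"mean",P.mean(0),"edges",np.linalg.norm(P-np.roll(P,-1,0),axis=1))
    for i in range(4):
        d=np.roll(P,-1,0)[i]-P[i];print("  ang",np.degrees(np.arctan2(d[1],d[0]))%90,end="")
    print()
# two-view frame corners: scene crop corners 
sc=g([[237,83],[443,270],[267,337],[70,128]]) # order: ?
print("scene frame on plane",plane(s,sc,.0845)[:,:2])
print("scene deck",plane(s,g([[255,352],[40,128],[722,190]]),.08)[:,:2])
# hatch, scene view check
im=s["pixels"];hsv=cv2.cvtColor(im,cv2.COLOR_RGB2HSV)
m=((hsv[...,1]<60)&(hsv[...,2]>120)).astype(np.uint8);r=np.zeros_like(m);r[220:280,262:345]=1
m=cv2.morphologyEx(m*r,cv2.MORPH_CLOSE,np.ones((9,9)))
ct=max(cv2.findContours(m,0,2)[0],key=cv2.contourArea).reshape(-1,2)
print("hatch scene",cv2.minAreaRect((plane(s,ct,.004)[:,:2]*1000).astype(np.float32)))
# bar of hatch in top: dark/brown within hatch
im=c["pixels"];hsv=cv2.cvtColor(im,cv2.COLOR_RGB2HSV)
m=((hsv[...,1]>90)).astype(np.uint8);r=np.zeros_like(m);r[160:185,344:378]=1;m*=r
n,l,st,ce=cv2.connectedComponentsWithStats(m);i=1+np.argmax(st[1:,4]);print(st[i])
px=np.argwhere(l==i)[:,::-1]
print("bar top",cv2.minAreaRect((plane(c,px,.052)[:,:2]*1000).astype(np.float32)))
E
```

```text
frame [ 0.6327  0.0656  0.6293 -0.0599  0.3987 -0.0548  0.4039  0.0726] mean [0.5161 0.0059] edges [0.1255 0.2306 0.1275 0.2288]
  ang 88.44475399316188  ang 88.73449441384753  ang 87.6517612816387  ang 88.249645386326
mouth [ 0.584   0.0476  0.5828 -0.0401  0.466  -0.0366  0.4674  0.0506] mean [0.5251 0.0053] edges [0.0877 0.1169 0.0872 0.1167]
  ang 89.22310508877355  ang 88.28920107120896  ang 89.06786553562198  ang 88.52347178180554
deck [ 0.6458  0.1781  0.6386 -0.0718  0.3828 -0.0689  0.3922  0.2836] mean [0.5148 0.0803] edges [0.2499 0.2558 0.3526 0.2747]
  ang 88.33529295341957  ang 89.35750760593677  ang 88.4737493291326  ang 67.4025812818876
scene frame on plane [[ 0.4037  0.0768]
 [ 0.6294  0.0671]
 [ 0.6299 -0.0571]
 [ 0.3974 -0.049 ]]
scene deck [[ 0.6331 -0.0668]
 [ 0.3822 -0.0627]
 [ 0.6458  0.2775]]
hatch scene ((526.6943359375, -238.80239868164062), (152.6881103515625, 86.00997924804688), 17.52124786376953)
[350 164  23  10  98]
bar top ((527.1427001953125, -240.16748046875), (10.59217643737793, 59.53760528564453), 17.266849517822266)
```

```bash
cat >> h.py <<'E'
def goto(p,yd):
    """shift (cm, tool axes) and turn (deg) to put TCP at p with tool y at world angle yd (mod 180)"""
    from scipy.spatial.transform import Rotation as R
    s=telemetry.state();q=s["tool_rot"];M=R.from_quat([q[1],q[2],q[3],q[0]]).as_matrix()
    a=np.degrees(np.arctan2(M[1,1],M[0,1]));t=(yd-a+90)%180-90
    print("t %.2f"%s["time_s"],"tcp",np.round(s["tcp_pos"]*1000,1),"yaw_y %.2f"%a,"F",np.round(s["force"],1),"w %.4f"%s["gripper_width"],"fing %.1f"%s["finger_force"])
    print("shift cm",np.round(M.T@(np.array(p)-s["tcp_pos"])*100,2),"turn %.2f"%-t)
E
python3 -m pendant '[[-3.6,-3.3,-0.4,-2.7],[-7.2,-6.6,-0.8,-5.4],[-10.8,-9.9,-1.2,-8.1],[-14.4,-13.2,-1.6,-10.8],[-18.1,-16.5,-2,-13.5],[-21.7,-20,-2.4,-16.2],[-25.3,-23.3,-2.7,-19],[-29,-26.7,-3,-21.7]]' -1 20; python3 -c "
from h import *
goto([.5273,-.240,.12],107.3)"
```

```text
time_s: 1.1
tcp_pos: [0.3851, 0.1249, 0.249]
tool_rot: [0.0, 0.037, 0.999, 0.0]
force: [1.7, 0.8, -0.0]
gripper_width: 0.0931
finger_force: 0.0
t 1.10 tcp [385.1 124.9 249. ] yaw_y 85.71 F [ 1.7  0.8 -0. ] w 0.0931 fing 0.0
shift cm [-16.9  -35.33  12.91] turn -21.59
```

```bash
python3 -m pendant '[[-2.1,-4.4,0,-2.7],[-4.2,-8.8,0,-5.4],[-6.3,-13.2,0,-8.1],[-8.4,-17.6,0,-10.8],[-10.5,-22,0.5,-13.5],[-12.6,-26.4,1,-16.2],[-14.7,-30.8,2,-19],[-16.9,-35.3,3,-21.6]]'; python3 -c "
from h import *
goto([.5273,-.240,.09],107.3)
c=cap('top','pics/g.png')
im=c['pixels'][110:240,300:430];cv2.imwrite('pics/g.png',cv2.resize(im,None,fx=4,fy=4)[:,:,::-1])
"
```

```text
time_s: 1.9
tcp_pos: [0.5261, -0.2393, 0.2185]
tool_rot: [0.0, -0.15, 0.989, -0.0]
force: [0.6, 0.3, 0.5]
gripper_width: 0.0932
finger_force: 0.0
t 1.90 tcp [ 526.1 -239.3  218.5] yaw_y 107.28 F [0.6 0.3 0.5] w 0.0932 fing 0.0
shift cm [-0.09 -0.1  12.85] turn -0.02
```

```bash
python3 -m pendant '[[-0.1,-0.1,5,0],[-0.1,-0.1,10,0],[-0.1,-0.1,14,0],[-0.1,-0.1,16.5,0],[-0.1,-0.1,18,0],[-0.1,-0.1,18.7,0],[-0.1,-0.1,18.75,0]]'; python3 -m pendant '[[0,0,0,0],[0,0,0,0],[0,0,0,0],[0,0,0,0],[0,0,0,0]]' 1 20;  python3 -c "
from h import *
goto([.5273,-.240,.15],107.3)"
```

```text
time_s: 2.65
tcp_pos: [0.5272, -0.2379, 0.0314]
tool_rot: [0.0, -0.149, 0.989, -0.0]
force: [-0.3, -0.3, 0.2]
gripper_width: 0.0929
finger_force: 0.0
time_s: 3.15
tcp_pos: [0.5277, -0.2385, 0.0321]
tool_rot: [0.001, -0.149, 0.989, -0.001]
force: [0.4, -3.5, 5.8]
gripper_width: 0.0641
finger_force: 20.0
t 3.15 tcp [ 527.7 -238.5   32.1] yaw_y 107.19 F [ 0.4 -3.5  5.8] w 0.0641 fing 20.0
shift cm [  0.06  -0.16 -11.79] turn -0.11
```

```bash
python3 -m pendant '[[0,0,-0.5,0],[0,0,-1.5,0],[0,0,-3,0],[0,0,-5,0],[0,0,-8,0],[0,0,-11,0],[0,0,-13,0],[0,0,-14,0]]';  python3 -c "
from h import *
goto([.550,.0053,.15],88.5)"
```

```text
time_s: 3.95
tcp_pos: [0.5275, -0.2381, 0.1742]
tool_rot: [0.001, -0.149, 0.989, -0.001]
force: [-0.0, 0.7, -4.7]
gripper_width: 0.0638
finger_force: 20.0
t 3.95 tcp [ 527.5 -238.1  174.2] yaw_y 107.19 F [-0.   0.7 -4.7] w 0.0638 fing 20.0
shift cm [-9.33 22.59  2.39] turn 18.69
```

```bash
python3 -m pendant '[[-0.7,1.7,0,1.4],[-2,5,0,4],[-3.7,9,0,7.4],[-5.4,13,0,10.8],[-6.8,16.6,0,13.8],[-8,19.5,0,16.2],[-8.9,21.6,0,18],[-9.33,22.6,0,18.7]]'; python3 -m pendant '[[0,0,0,0],[0,0,0,0]]';  python3 - <<'E'
from h import *
goto([.550,.0053,.12],88.5)
c=cap('top');s=cap('scene')
a=cv2.resize(c['pixels'][95:245,200:320],None,fx=3.2,fy=3.2,interpolation=cv2.INTER_CUBIC);b=cv2.resize(s['pixels'][100:250,340:470],None,fx=3.2,fy=3.2,interpolation=cv2.INTER_CUBIC)
cv2.imwrite('pics/m1.png',np.hstack([a,b])[:,:,::-1])
E
```

```text
time_s: 4.75
tcp_pos: [0.5489, 0.0077, 0.1712]
tool_rot: [-0.001, 0.013, 1.0, 0.0]
force: [0.2, -0.8, -4.3]
gripper_width: 0.0637
finger_force: 20.0
time_s: 4.95
tcp_pos: [0.5491, 0.0054, 0.1712]
tool_rot: [-0.0, 0.013, 1.0, -0.0]
force: [-0.6, -0.1, -4.4]
gripper_width: 0.0639
finger_force: 20.0
t 4.95 tcp [549.1   5.4 171.2] yaw_y 88.53 F [-0.6 -0.1 -4.4] w 0.0639 fing 20.0
shift cm [-0.1  -0.    5.12] turn 0.03
```

View pics/m1.png

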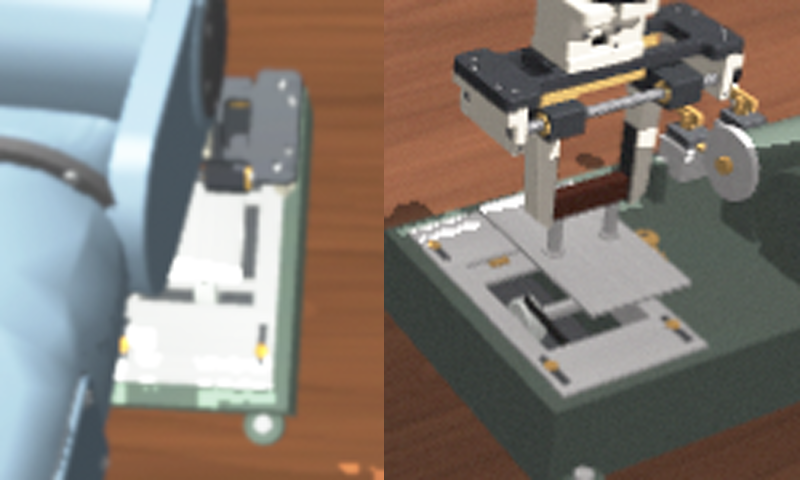

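The hatch hangs level in the grip above the mouth, with its far end over the far frame bar and its near end over the opening. Next I go down to just above the lips and feel from there.

```bash
python3 -m pendant '[[0,0,1.5,0],[0,0,3,0],[0,0,4.2,0],[0,0,4.8,0],[0,0,5,0],[0,0,5,0]]'; python3 -m pendant '[[0,0,0.1,0],[0,0,0.2,0],[0,0,0.3,0],[0,0,0.3,0]]'
```

```text
time_s: 5.65
tcp_pos: [0.5495, 0.0055, 0.1214]
tool_rot: [0.0, 0.013, 1.0, -0.0]
force: [0.0, 0.2, -4.5]
gripper_width: 0.0641
finger_force: 20.0
time_s: 6.05
tcp_pos: [0.5494, 0.0056, 0.1183]
tool_rot: [0.0, 0.013, 1.0, -0.0]
force: [0.1, -0.1, -3.5]
gripper_width: 0.0639
finger_force: 20.0
```

```bash
python3 -m pendant '[[0,0,0.1,0],[0,0,0.1,0]]'; python3 -m pendant '[[0,0,0.1,0],[0,0,0.1,0]]'
```

```text
time_s: 6.25
tcp_pos: [0.5493, 0.0056, 0.1172]
tool_rot: [-0.0, 0.013, 1.0, 0.0]
force: [0.8, -0.0, -3.8]
gripper_width: 0.0638
finger_force: 20.0
time_s: 6.45
tcp_pos: [0.5494, 0.0056, 0.1164]
tool_rot: [0.0, 0.013, 1.0, -0.0]
force: [-0.6, 0.3, -2.1]
gripper_width: 0.0637
finger_force: 20.0
```

```bash
python3 -m pendant '[[0,0,0.1,0],[0,0,0.1,0]]'; python3 -m pendant '[[0,0,0.1,0],[0,0,0.1,0]]'; python3 -m pendant '[[0,0,0.1,0],[0,0,0.1,0]]'
```

```text
time_s: 6.65
tcp_pos: [0.5493, 0.0057, 0.1158]
tool_rot: [-0.0, 0.013, 1.0, -0.0]
force: [-5.0, 0.8, 4.4]
gripper_width: 0.0637
finger_force: 20.0
time_s: 6.85
tcp_pos: [0.5489, 0.0057, 0.1151]
tool_rot: [-0.0, 0.013, 1.0, 0.0]
force: [-9.3, 0.8, 9.0]
gripper_width: 0.0635
finger_force: 20.0
time_s: 7.05
tcp_pos: [0.5486, 0.0057, 0.1142]
tool_rot: [-0.001, 0.013, 1.0, 0.0]
force: [-10.3, 1.1, 11.9]
gripper_width: 0.064
finger_force: 20.0
```

```bash
python3 -m pendant '[[0,0,0,0],[0,0,0,0]]' - 10; python3 -m pendant '[[0.1,0,0.05,0],[0.1,0,0.05,0]]'; python3 - <<'E'
from h import *
s=cap('scene')
cv2.imwrite('pics/m2.png',cv2.resize(s['pixels'][110:250,340:480],None,fx=4,fy=4,interpolation=cv2.INTER_CUBIC)[:,:,::-1])
E
```

```text
time_s: 7.25
tcp_pos: [0.5485, 0.0057, 0.1138]
tool_rot: [-0.001, 0.013, 1.0, 0.0]
force: [-8.4, 0.2, 7.4]
gripper_width: 0.0637
finger_force: 10.0
time_s: 7.45
tcp_pos: [0.548, 0.0057, 0.1132]
tool_rot: [-0.0, 0.013, 1.0, 0.0]
force: [-5.8, -0.6, 4.4]
gripper_width: 0.0638
finger_force: 10.0
```

View pics/m2.png

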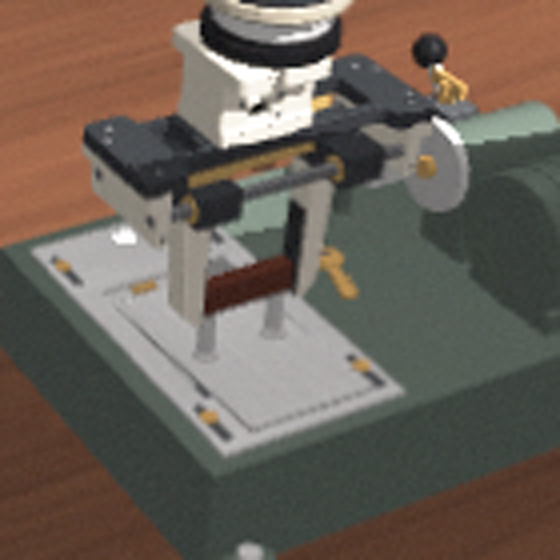

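The plate's near end is just inside the mouth, its sides are parallel to the mouth's, and the far end sits on the frame. The contact force drops with the lighter grip, so I continue tilting.

```bash
python3 -m pendant '[[0.1,0,0.1,0],[0.1,0,0.1,0]]'; python3 -m pendant '[[0.1,0,0.1,0],[0.1,0,0.1,0]]'
```

```text
time_s: 7.7
tcp_pos: [0.547, 0.0057, 0.112]
tool_rot: [-0.0, 0.013, 1.0, 0.0]
force: [-5.4, 1.0, 4.0]
gripper_width: 0.0644
finger_force: 10.0
time_s: 7.9
tcp_pos: [0.5462, 0.0057, 0.1108]
tool_rot: [-0.0, 0.013, 1.0, 0.0]
force: [-4.4, -0.3, 3.3]
gripper_width: 0.0639
finger_force: 10.0
```

```bash
python3 -m pendant '[[0.1,0,0.1,0],[0.1,0,0.1,0]]';python3 - <<'E'
from h import *
s=cap('scene')
cv2.imwrite('pics/m3.png',cv2.resize(s['pixels'][130:250,340:460],None,fx=5,fy=5,interpolation=cv2.INTER_CUBIC)[:,:,::-1])
E
```

```text
time_s: 8.1
tcp_pos: [0.5453, 0.0057, 0.1097]
tool_rot: [-0.0, 0.013, 1.0, 0.0]
force: [-3.9, 1.4, 1.5]
gripper_width: 0.0638
finger_force: 10.0
```

View pics/m3.png

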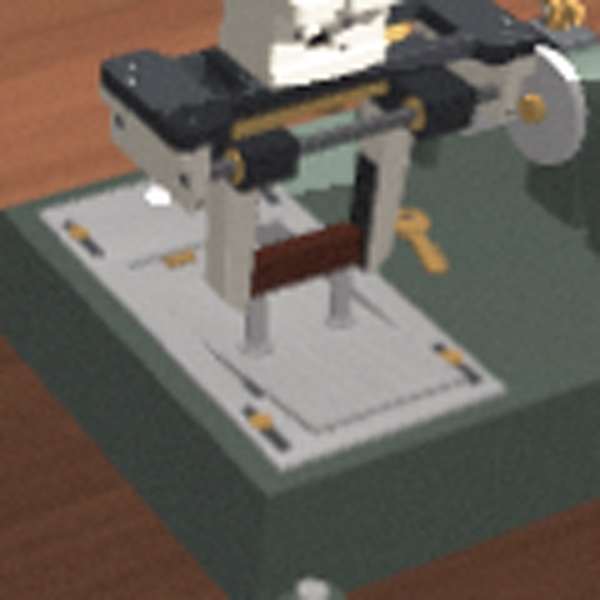

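The far end now rises clearly above the far lip and the near end dips below the rim in the mouth. By geometry the tilt is about 0.16 rad. I slide toward the robot, slightly raised.

```bash
python3 -m pendant '[[0.1,0,-0.1,0],[0.3,0,-0.1,0],[0.6,0,-0.1,0],[0.9,0,-0.1,0],[1.2,0,-0.1,0],[1.5,0,-0.1,0],[1.8,0,-0.1,0],[1.8,0,-0.1,0]]'; python3 - <<'E'
from h import *
s=cap('scene');telemetry
cv2.imwrite('pics/m4.png',cv2.resize(s['pixels'][130:250,340:460],None,fx=5,fy=5,interpolation=cv2.INTER_CUBIC)[:,:,::-1])
E
```

```text
time_s: 8.95
tcp_pos: [0.527, 0.0062, 0.1109]
tool_rot: [-0.0, 0.013, 1.0, 0.0]
force: [0.5, -0.7, -3.2]
gripper_width: 0.0637
finger_force: 10.0
```

```bash
python3 -m pendant '[[0.2,0,0,0],[0.4,0,0,0],[0.6,0,0,0],[0.8,0,0,0],[0.8,0,0,0]]'; python3 -m pendant '[[0.15,0,0,0],[0.3,0,0,0],[0.45,0,0,0],[0.6,0,0,0],[0.6,0,0,0]]'
```

```text
time_s: 9.5
tcp_pos: [0.5191, 0.0064, 0.1108]
tool_rot: [-0.0, 0.013, 1.0, 0.0]
force: [-0.1, 0.7, -4.6]
gripper_width: 0.0643
finger_force: 10.0
time_s: 10.0
tcp_pos: [0.5132, 0.0066, 0.1108]
tool_rot: [-0.0, 0.013, 1.0, 0.0]
force: [-0.3, 0.4, -4.3]
gripper_width: 0.0641
finger_force: 10.0
```

```bash
python3 -m pendant '[[0.15,0,0,0],[0.3,0,0,0],[0.45,0,0,0],[0.6,0,0,0],[0.6,0,0,0]]'; python3 -m pendant '[[0.1,0,0,0],[0.2,0,0,0],[0.3,0,0,0],[0.3,0,0,0]]'
```

```text
time_s: 10.5
tcp_pos: [0.5071, 0.0068, 0.1108]
tool_rot: [-0.0, 0.013, 1.0, 0.0]
force: [-0.9, -0.4, -4.4]
gripper_width: 0.0641
finger_force: 10.0
time_s: 10.9
tcp_pos: [0.5042, 0.0068, 0.1108]
tool_rot: [-0.0, 0.013, 1.0, -0.0]
force: [-0.1, -0.5, -3.9]
gripper_width: 0.0642
finger_force: 10.0
```

```bash
python3 -m pendant '[[0.1,0,0,0],[0.2,0,0,0],[0.2,0,0,0]]'; python3 -m pendant '[[0.1,0,0,0],[0.2,0,0,0],[0.2,0,0,0]]'
```

```text
time_s: 11.2
tcp_pos: [0.5026, 0.0068, 0.111]
tool_rot: [0.0, 0.013, 1.0, -0.0]
force: [1.3, -0.2, -3.4]
gripper_width: 0.0639
finger_force: 10.0
time_s: 11.5
tcp_pos: [0.5019, 0.0068, 0.1116]
tool_rot: [0.002, 0.013, 1.0, -0.0]
force: [4.5, -0.5, -1.7]
gripper_width: 0.0639
finger_force: 10.0
```

```bash
python3 - <<'E'
from h import *
s=cap('scene');goto([.5,.006,.11],88.5)
cv2.imwrite('pics/m5.png',cv2.resize(s['pixels'][130:250,340:460],None,fx=5,fy=5,interpolation=cv2.INTER_CUBIC)[:,:,::-1])
# predicted pixel of far lower corners for wall hypothesis / tilt values
e=np.array([np.cos(-.026),np.sin(-.026),0]);n=np.array([-e[1],e[0],0])
for th in(.12,.16,.2):
  P=np.array([.502,.0068,.1116+.0188]);
  for y in(-.042,.042):
    q=P+e*(.075*np.cos(th)+.0508*np.sin(th))+n*y+np.array([0,0,.075*np.sin(th)-.0508*np.cos(th)])
    print(th,y,np.round(q,4),(project(s,q)[0]-[340,130])*5)
E
```

```text
t 11.55 tcp [501.9   6.7 111.6] yaw_y 88.48 F [ 5.8 -0.7 -1.4] w 0.0641 fing 10.0
shift cm [ 0.19 -0.08  0.16] turn -0.02
0.12 -0.042 [ 0.5814 -0.0373  0.0889] [257.43524678 388.38307586]
0.12 0.042 [0.5836 0.0467 0.0889] [406.97395906 338.39284577]
0.16 -0.042 [ 0.583  -0.0373  0.0922] [259.8909686  384.72915837]
0.16 0.042 [0.5852 0.0467 0.0922] [409.7913472  334.69853197]
0.2 -0.042 [ 0.5845 -0.0374  0.0955] [262.21435686 380.78922403]
0.2 0.042 [0.5867 0.0466 0.0955] [412.47411418 330.72939308]
```

View pics/m5.png

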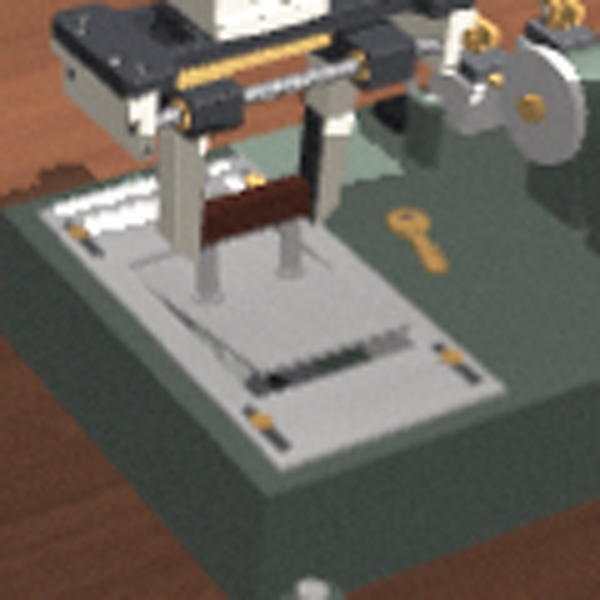

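The hatch is tucked under the near lip. Its far end, at about (255,382)–(408,330), is above and inside the far lip with a gap. Now I ease off the wall and lower the near end onto the catch and ledge.

```bash
python3 -m pendant '[[-0.1,0,0,0],[-0.1,0,0.1,0],[-0.1,0,0.2,0],[-0.1,0,0.2,0]]'; python3 -m pendant '[[0,0,0.1,0],[0,0,0.2,0],[0,0,0.2,0]]'
```

```text
time_s: 11.95
tcp_pos: [0.502, 0.0068, 0.109]
tool_rot: [0.001, 0.013, 1.0, -0.0]
force: [4.9, -0.4, -1.0]
gripper_width: 0.0639
finger_force: 10.0
time_s: 12.25
tcp_pos: [0.502, 0.0069, 0.107]
tool_rot: [0.001, 0.013, 1.0, 0.0]
force: [6.3, -0.1, -0.9]
gripper_width: 0.0639
finger_force: 10.0
```

```bash
python3 -m pendant '[[0,0,0.1,0],[0,0,0.2,0],[0,0,0.2,0]]'; python3 -m pendant '[[0,0,0.1,0],[0,0,0.1,0]]'
```

```text
time_s: 12.55
tcp_pos: [0.502, 0.0069, 0.105]
tool_rot: [0.001, 0.013, 1.0, -0.0]
force: [5.9, -1.6, -0.9]
gripper_width: 0.0639
finger_force: 10.0
time_s: 12.75
tcp_pos: [0.5021, 0.0069, 0.1041]
tool_rot: [0.001, 0.013, 1.0, -0.0]
force: [5.4, -0.2, -0.6]
gripper_width: 0.0639
finger_force: 10.0
```

```bash
python3 -m pendant '[[-0.05,0,0.1,0],[-0.1,0,0.1,0]]'; python3 -m pendant '[[-0.05,0,0.1,0],[-0.05,0,0.1,0]]'; python3 -m pendant '[[-0.05,0,0.1,0],[-0.05,0,0.1,0]]'
```

```text
time_s: 12.95
tcp_pos: [0.5023, 0.0069, 0.1027]
tool_rot: [-0.0, 0.013, 1.0, 0.0]
force: [2.1, 0.5, -2.2]
gripper_width: 0.0642
finger_force: 10.0
time_s: 13.15
tcp_pos: [0.5024, 0.0069, 0.1015]
tool_rot: [-0.001, 0.013, 1.0, 0.0]
force: [2.3, -0.0, -3.1]
gripper_width: 0.0639
finger_force: 10.0
time_s: 13.35
tcp_pos: [0.503, 0.0068, 0.1005]
tool_rot: [-0.001, 0.013, 1.0, 0.0]
force: [0.5, 0.1, -2.7]
gripper_width: 0.0637
finger_force: 10.0
```

```bash
python3 -m pendant '[[-0.03,0,0.1,0],[-0.03,0,0.1,0]]'; python3 -m pendant '[[-0.05,0,0.1,0],[-0.05,0,0.1,0]]'; python3 -m pendant '[[-0.05,0,0.1,0],[-0.05,0,0.1,0]]'
```

```text
time_s: 13.55
tcp_pos: [0.5035, 0.0068, 0.0997]
tool_rot: [-0.0, 0.013, 1.0, 0.0]
force: [1.7, -0.6, -2.4]
gripper_width: 0.0637
finger_force: 10.0
time_s: 13.75
tcp_pos: [0.5042, 0.0068, 0.0987]
tool_rot: [-0.0, 0.013, 1.0, -0.0]
force: [1.7, -0.6, -1.9]
gripper_width: 0.0639
finger_force: 10.0
time_s: 13.95
tcp_pos: [0.5048, 0.0068, 0.0978]
tool_rot: [0.0, 0.013, 1.0, -0.0]
force: [1.2, -0.4, -2.2]
gripper_width: 0.0637
finger_force: 10.0
```

```bash
python3 -m pendant '[[-0.08,0,0.1,0],[-0.08,0,0.1,0]]'; python3 -m pendant '[[-0.08,0,0.1,0],[-0.08,0,0.1,0]]'; python3 -m pendant '[[-0.08,0,0.1,0],[-0.08,0,0.1,0]]'
```

```text
time_s: 14.15
tcp_pos: [0.5055, 0.0068, 0.0967]
tool_rot: [0.0, 0.013, 1.0, 0.0]
force: [2.1, -0.7, -2.0]
gripper_width: 0.064
finger_force: 10.0
time_s: 14.35
tcp_pos: [0.5063, 0.0068, 0.0957]
tool_rot: [-0.0, 0.013, 1.0, 0.0]
force: [2.0, -0.2, -2.5]
gripper_width: 0.0638
finger_force: 10.0
time_s: 14.55
tcp_pos: [0.507, 0.0067, 0.0946]
tool_rot: [-0.0, 0.013, 1.0, 0.0]
force: [0.4, -0.4, -2.4]
gripper_width: 0.0638
finger_force: 10.0
```

```bash
python3 -m pendant '[[-0.08,0,0.1,0],[-0.08,0,0.1,0]]'; python3 -m pendant '[[-0.08,0,0.1,0],[-0.08,0,0.1,0]]'; python3 - <<'E'
from h import *
s=cap('scene')
cv2.imwrite('pics/m6.png',cv2.resize(s['pixels'][130:250,340:460],None,fx=5,fy=5,interpolation=cv2.INTER_CUBIC)[:,:,::-1])
E
```

```text
time_s: 14.75
tcp_pos: [0.5077, 0.0067, 0.0936]
tool_rot: [-0.0, 0.013, 1.0, 0.0]
force: [0.2, -0.4, -1.6]
gripper_width: 0.0639
finger_force: 10.0
time_s: 14.95
tcp_pos: [0.5084, 0.0067, 0.0926]
tool_rot: [-0.0, 0.013, 1.0, 0.0]
force: [-0.1, 0.1, -2.3]
gripper_width: 0.0638
finger_force: 10.0
```

View pics/m6.png

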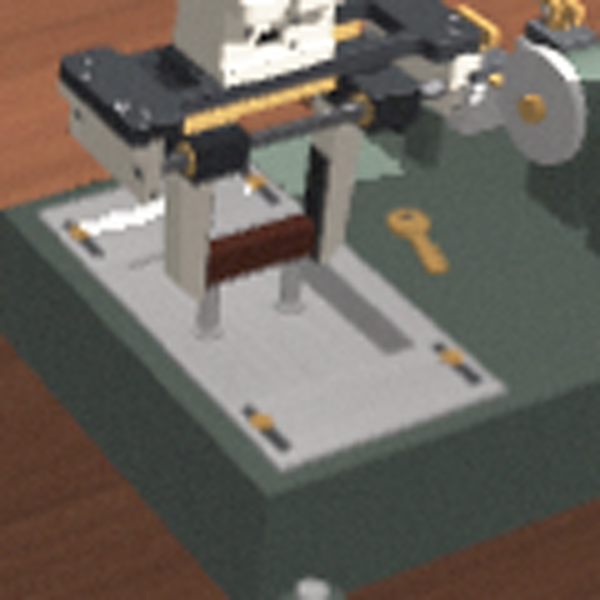

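The left side wall now shows above the plate and the far end has passed below the far lip. I lower the rest by feel.

```bash
python3 -m pendant '[[-0.08,0,0.1,0],[-0.08,0,0.1,0]]'; python3 -m pendant '[[-0.08,0,0.1,0],[-0.08,0,0.1,0]]'; python3 -m pendant '[[-0.05,0,0.1,0],[-0.05,0,0.1,0]]'
```

```text
time_s: 15.2
tcp_pos: [0.5094, 0.0066, 0.0917]
tool_rot: [-0.0, 0.013, 1.0, -0.0]
force: [-1.1, -0.9, -4.4]
gripper_width: 0.0641
finger_force: 10.0
time_s: 15.4
tcp_pos: [0.5103, 0.0067, 0.0908]
tool_rot: [-0.0, 0.013, 1.0, 0.0]
force: [-1.6, -0.1, -0.6]
gripper_width: 0.0638
finger_force: 10.0
time_s: 15.6
tcp_pos: [0.5108, 0.0066, 0.0904]
tool_rot: [-0.0, 0.013, 1.0, -0.0]
force: [-6.2, -0.4, 8.0]
gripper_width: 0.0644
finger_force: 10.0
```

```bash
python3 -m pendant '[[-0.05,0,-0.05,0],[-0.1,0,-0.05,0],[-0.1,0,-0.05,0]]'; python3 -m pendant '[[-0.15,0,0,0],[-0.3,0,0,0],[-0.3,0,0,0]]'
```

```text
time_s: 15.9
tcp_pos: [0.5116, 0.0066, 0.0905]
tool_rot: [-0.0, 0.013, 1.0, -0.0]
force: [-5.8, -0.2, 4.5]
gripper_width: 0.0642
finger_force: 10.0
time_s: 16.2
tcp_pos: [0.5145, 0.0065, 0.0904]
tool_rot: [-0.0, 0.013, 1.0, 0.0]
force: [-5.0, -0.4, 4.5]
gripper_width: 0.0644
finger_force: 10.0
```

```bash
python3 -m pendant '[[-0.15,0,-0.02,0],[-0.3,0,-0.02,0],[-0.45,0,-0.02,0],[-0.6,0,-0.02,0],[-0.6,0,-0.02,0]]'; python3 -m pendant '[[-0.1,0,0,0],[-0.2,0,0,0],[-0.3,0,0,0],[-0.3,0,0,0]]'
```

```text
time_s: 16.7
tcp_pos: [0.5211, 0.0063, 0.0905]
tool_rot: [0.0, 0.013, 1.0, 0.0]
force: [-1.5, -0.2, 0.5]
gripper_width: 0.0643
finger_force: 10.0
time_s: 17.1
tcp_pos: [0.524, 0.0063, 0.0905]
tool_rot: [0.0, 0.013, 1.0, -0.0]
force: [-2.1, 0.6, 0.8]
gripper_width: 0.0638
finger_force: 10.0
```

```bash
python3 -m pendant '[[-0.1,0,0,0],[-0.2,0,0,0],[-0.2,0,0,0]]'; python3 -m pendant '[[-0.1,0,0,0],[-0.1,0,0,0]]'
```

```text
time_s: 17.4
tcp_pos: [0.5261, 0.0062, 0.0905]
tool_rot: [0.0, 0.013, 1.0, -0.0]
force: [-1.6, -0.0, -1.2]
gripper_width: 0.0637
finger_force: 10.0
time_s: 17.6
tcp_pos: [0.5267, 0.0062, 0.0905]
tool_rot: [-0.0, 0.013, 1.0, 0.0]
force: [-3.5, 0.9, 0.9]
gripper_width: 0.0637
finger_force: 10.0
```

```bash
python3 -m pendant '[[-0.1,0,0,0],[-0.1,0,0,0]]'; python3 -m pendant '[[-0.1,0,0,0],[-0.1,0,0,0]]'
```

```text
time_s: 17.8
tcp_pos: [0.5267, 0.0062, 0.0905]
tool_rot: [-0.001, 0.013, 1.0, 0.0]
force: [-8.5, 0.6, 5.1]
gripper_width: 0.0638
finger_force: 10.0
time_s: 18.0
tcp_pos: [0.5271, 0.0062, 0.0904]
tool_rot: [-0.002, 0.013, 1.0, 0.0]
force: [-13.1, 0.0, 7.6]
gripper_width: 0.0639
finger_force: 10.0
```

```bash
python3 -m pendant '[[0.1,0,0,0],[0.2,0,-0.03,0],[0.2,0,-0.03,0]]'; python3 -m pendant '[[0,0,0,0],[0,0,0,0],[0,0,0,0],[0,0,0,0],[0,0,0,0]]' -0.6 10; python3 -m pendant '[[0,0,-0.3,0],[0,0,-1,0],[0,0,-3,0],[0,0,-6,0],[0,0,-10,0],[0,0,-14,0],[0,0,-18,0],[0,0,-18,0]]'
```

```text
time_s: 18.3
tcp_pos: [0.5269, 0.0062, 0.0907]
tool_rot: [0.0, 0.013, 1.0, 0.0]
force: [-1.6, 0.8, -3.4]
gripper_width: 0.0639
finger_force: 10.0
time_s: 18.8
tcp_pos: [0.5269, 0.0062, 0.0909]
tool_rot: [0.0, 0.013, 1.0, -0.0]
force: [-0.4, 0.4, -0.3]
gripper_width: 0.0745
finger_force: 0.0
time_s: 19.6
tcp_pos: [0.5287, 0.0061, 0.2766]
tool_rot: [0.005, 0.013, 1.0, -0.0]
force: [0.3, -0.4, -0.6]
gripper_width: 0.0744
finger_force: 0.0
```

```bash
python3 -m pendant '[[0,-3,0,0],[0,-7,0,0],[0,-12,0,0],[0,-17,0,0],[0,-21,0,0],[0,-24,0,0],[0,-25,0,0],[0,-25,0,0]]' | head -2; python3 - <<'E'
from h import *
c=cap('top');s=cap('scene')
a=cv2.resize(c['pixels'][110:230,220:310],None,fx=4.4,fy=4.4,interpolation=cv2.INTER_CUBIC);b=cv2.resize(s['pixels'][140:260,340:430],None,fx=4.4,fy=4.4,interpolation=cv2.INTER_CUBIC)
cv2.imwrite('pics/m7.png',np.hstack([a,b])[:,:,::-1])
E
```

```text
time_s: 20.4
tcp_pos: [0.5198, -0.2442, 0.2704]
```

View pics/m7.png

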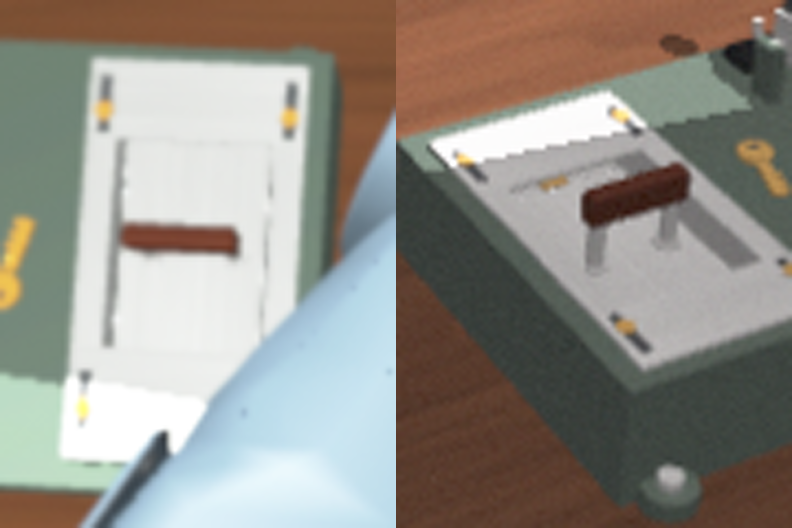

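The hatch lies flat in the mouth, and its bar is centred in the top view. The brass catch tongue shows again at about (553,183) in the scene crop; it was hidden while the hatch lay over it. I'm handing in.

```bash
python3 -c "
from cell import ticket
print(ticket.hand_in())"
```

```text
the job is handed in; nothing more can be done
None
```

The hatch is back in place: it lies flat on both ledges, slid up against the far stop, with the catch visibly up behind it. I released it and handed the job in at about 20 s, but the hand-in returned no verdict.

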